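# Sort out the rejected connector housings

### The arm

A 7-joint arm with a two-finger parallel gripper is mounted at the origin on the work surface. World frame = base frame: x ahead of the robot, y to its left, z up, the work surface at z = 0. Lengths are in m, angles in rad, forces in N, time in s.
With the tool pointing down it reaches from about 0.4 to 0.875 m from the base axis. Payload 4.4 kg.
Tool frame: the origin (TCP) lies between the finger pads; the fingertips stand 22 mm ahead of it and the grasp point (between the pads) lies 3 mm ahead of it; z points along the fingers, y is the line along which they close (so a half turn about z gives the same grasp; the last joint's range is limited). The gripper opens to 85 mm and grips with 20 to 120 N. Pads are 22 mm wide; open, the fingers measure 114 mm over their backs; the gripper's body (76 mm by 85 mm) begins 54 mm behind the grasp point. The pads swing forward as they close: fully open they stand 13 mm farther back than shut.
Start: joints at [1.263, 0.628, 0.038, 1.517, -0.027, 0.996, -0.02], TCP at [0.156, -0.631, 0.253] pointing down, gripper open.
Joint ranges: [-3.06, 3.06], [-0.37, 2.12], [-1.25, 1.32], [0.18, 2.47], [-1.1, 4.24], [0.23, 1.98], [-2.94, 2.94]. Speed limits (rad/s): [2.57, 2.57, 3.14, 3.14, 3.14, 3.14, 3.14].

### API

Orientations are given as a unit quaternion [w, x, y, z].
In Python, from station import arm, snapshot, camera_model, regions_of gives the robot as it stands. The module is installed in compiled form; this text tells all that it offers.
- The arm moves only by the tool servo_tool, never from a script. Its argument "deltas" is a list of rows, each an object with "fingers": the opening in per cent of the stroke, from 0 (shut) to 100 (fully open); "offset": the shift along the tool's x, y, z in m, a list of three; "twist": the turn about the tool's z in degrees. A call has 1 to 10 rows; each row is the pose to reach, as a shift and turn from the pose commanded when the call began, along the tool's axes at that moment; what a row does not reach only later rows make up. A row lasts 1/8 s, in which the tool goes at most 62.5 mm and 10.7 degrees, less where a joint would pass 70% of its speed; a pose out of reach is approached as far as the arm can. A call with a gripper value outside its range is refused whole. The fingers move at their own pace and stop on an object; "squeeze" is the grip in N (left out, the last holds). Time passes only in rows, so rows that repeat a pose let the fingers close. It gives the time, the measured TCP pose, the force, the opening and the grip force at its end, in the units of the state.
- arm.get_obs(): the state, without advancing time (a new reading comes with each control period).
- snapshot(name): name is "side" or "top"; returns the picture (400x640x3 uint8, blue, green, red); there is no depth.
- camera_model(name): a dict with "mtx" (3x3 intrinsics, pixels), "pose" (4x4, takes a point from camera to world coordinates). Camera axes: x right, y down, z forward; pixel columns grow to the right and rows downward; lengths in m; the calibration is good to about 2 mm. A picture is of the moment at which its call begins. camera_model takes no time and is no camera call.
- arm.sign_off(): hands the job in; it is judged then, once.
Trained networks look in the newest picture that a camera, given by its name, has taken for a name from the list of things; names that differ only in an ending like _2 or _b are one class to them, and where a whole thing is asked for, a point or a joint stands for the part that bears it (a point fixed in the world has none). Each returns a list of dicts, best first, with "conf" (0 to 1); they miss things now and then, are a little off and sometimes report something else, mostly with a low value. They report only what shows in the picture. A call takes as long as a camera call. They do not tell look-alikes from the thing itself.
- regions_of(camera, name): "region" (400x640 bool, what is visible of it) and "bbox" ([left, top, right, bottom] in pixels, round what is visible of it).
The state is a dict: "time": time; "q": joint angles; "joint_velocities": joint speeds; "joint_efforts": joint torques, N m; "ee_pos": TCP position; "ee_rot": TCP orientation; "force": force on the tool from outside, world axes, zero at the start; "wrist_torque": the same for the moment, N m; "opening": finger opening in m; "finger_force": force on a finger pad.
Only numpy, scipy, OpenCV 4.12 (cv2) and the standard library are available. Lean on these libraries where they do the work, as an engineer would, in place of code of your own. Each camera call takes 0.05 s, during which the arm holds its last target. There are 200 camera calls.

### The job

Inspection has put a red dot on two of the six connector housings in the black tray. Take those two out and set them down, without dropping them, so that they stand upright on the floor of the red reject bin next to the one already standing there. Leave the green-dot housings standing in their compartments, and do not knock over the housing in the bin or disturb the other things on the bench.

Things in the scene. Friction and masses are not known exactly. Their poses are not given: they have to be found in the camera images.
- reject_1: grey die-cast connector housing with a red dot (25 mm) on top: a reject, in any tray compartment. Stands on its flat face; origin: centre of underside, y along it, x across. Skirt 43 (x) by 94 (y), 26 mm high; upper body 36 by 86 mm, parallel sides, top at 64 mm: grip it across x. Pegs at height 14 mm reach x +-25.5 mm. Cable entry, 31 mm thick, 44 mm up, reaches y +60 mm. 170 to 320 g.
- reject_2: the second red-dot reject: same shape, size, frame and range of mass as reject_1; in any other compartment of the tray.
- good_1: housing of the same shape, size and frame as reject_1, 240 g, with a green inspection dot (25 mm) on top: a good part. Starts in any compartment of the tray and stays there.
- good_2: housing of the same shape, size and frame as reject_1, 240 g, with a green inspection dot (25 mm) on top: a good part. Starts in any compartment of the tray and stays there.
- good_3: housing of the same shape, size and frame as reject_1, 240 g, with a green inspection dot (25 mm) on top: a good part. Starts in any compartment of the tray and stays there.
- good_4: housing of the same shape, size and frame as reject_1, 240 g, with a green inspection dot (25 mm) on top: a good part. Starts in any compartment of the tray and stays there.
- old_reject: housing of the same shape, size and frame as reject_1, 240 g, with a red dot: an earlier reject, already standing in the reject bin, across it, near the bin's -x end (origin about 95 mm from the bin's centre). Stays there.
- tray: black flat tray, 285 (x) by 262 (y) mm, fixed on the bench. Origin: centre of underside. Floor and walls 4 mm thick; walls, 18 mm high over the bench, make six compartments, three along x by two along y, centres at x -93.5, 0, +93.5, y -64.5, +64.5 mm, a housing in each, its length along the tray's y (within about 7 degrees).
- reject_bin: open red plastic container, 300 (x) by 200 (y) by 75 mm high, fixed on the bench left or right of the tray. Origin: centre of underside. Floor and walls 5 mm thick, inside 290 by 190 mm. Housings standing across it (length along its y) fit three side by side along x; the old reject has the place near the -x end.
- label_roll: bystander: roll of red label dots, 72 mm diameter, 26 mm high, lying beyond the work. Origin: centre of its underside.
- screwdriver: bystander: yellow screwdriver, 190 mm long, lying along its x beyond the work.
- tin: bystander: open steel tin, 74 mm diameter, 85 mm high, beyond the work. Origin: centre of its underside.
Not all that is in view belongs to the job. What is shaped like the reject_2 but blue or pink is not meant.

How it is judged:
By the outcome, as a careful person would: the job done as asked, in the order asked, and still so for the second after the job is handed in, with the robot touching nothing.
It also fails if it takes over 64 s, if anything falls off the work surface, if the arm or the gripper's body presses on something with over 40 N, if the wrist force passes 120 N, or if a joint passes its speed limit or range.

## Working session

There is one attempt and no reset: what is moved stays moved. The work goes in short steps, Python scripts to look and compute and a tool call to move; the robot and the scene stay as the last step left them, time stands still between calls to the robot, and variables do not carry over. Pictures are saved under pics/ and viewed, at most 10 in all, crops included, and the job is handed in when it is done.

Besides the shell and the picture viewer there is one more tool, called after "Emit:" by a JSON object that holds its "method" and its "body". servo_tool: Moves the arm, as the interface text tells. Its arguments: {"type":"object","properties":{"deltas":{"type":"array","items":{"type":"object","properties":{"fingers":{"type":"number"},"offset":{"type":"array","items":{"type":"number"}},"twist":{"type":"number"}}}},"squeeze":{"type":"number"}},"required":["deltas"]}

```bash
mkdir -p pics; ls; python3 - <<'E'
from station import arm, snapshot, camera_model
import cv2, numpy as np
for n in ("top","side"):
    cv2.imwrite(f"pics/{n}0.png", snapshot(n)); m=camera_model(n); print(n,np.round(m["mtx"],1).tolist(),np.round(m["pose"],3).tolist())
o=arm.get_obs(); print({k:np.round(v,3).tolist() for k,v in o.items()})
E
```

```text
pics
top [[518.3, 0.0, 323.5], [0.0, 518.3, 194.9], [0.0, 0.0, 1.0]] [[-0.02, -0.987, 0.159, 0.285], [-1.0, 0.021, -0.001, -0.008], [-0.003, -0.159, -0.987, 1.506], [0.0, 0.0, 0.0, 1.0]]
side [[446.5, 0.0, 312.1], [0.0, 446.5, 202.8], [0.0, 0.0, 1.0]] [[0.982, -0.138, 0.131, 0.388], [-0.19, -0.709, 0.679, -0.774], [-0.001, -0.691, -0.723, 0.851], [0.0, 0.0, 0.0, 1.0]]
{'time': 0.1, 'q': [1.263, 0.629, 0.038, 1.518, -0.027, 0.996, -0.02], 'joint_velocities': [-0.001, -0.002, -0.001, -0.001, 0.0, 0.0, 0.0], 'joint_efforts': [0.003, -56.454, 1.231, -19.397, 0.011, 0.006, -0.0], 'ee_pos': [0.156, -0.631, 0.252], 'ee_rot': [-0.001, 0.993, 0.121, -0.0], 'force': [0.108, 0.115, -0.057], 'wrist_torque': [0.008, 0.035, 0.022], 'finger_force': 0.0, 'opening': 0.085}
```

View pics/top0.png

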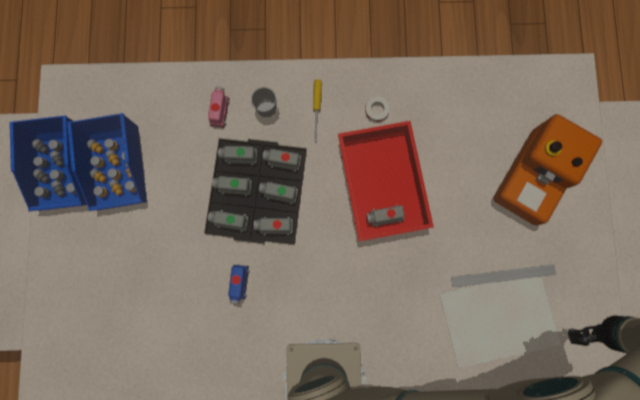

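View pics/side0.png

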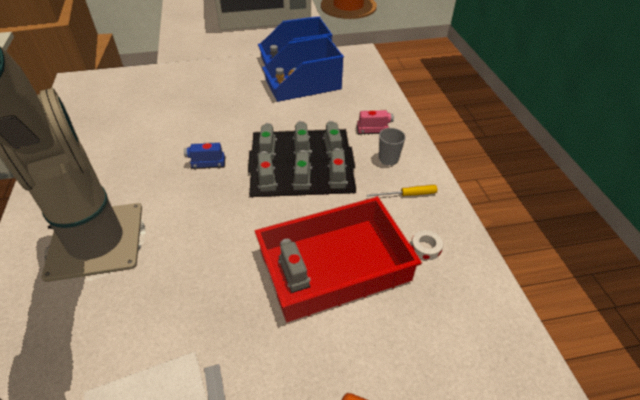

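```bash
cat > h.py <<'E'
from station import arm, snapshot, camera_model, regions_of
import cv2, numpy as np
def world(cam,px,z):
    m=camera_model(cam);T=m["pose"];px=np.atleast_2d(px)
    d=(T[:3,:3]@np.linalg.inv(m["mtx"])@np.c_[px,np.ones(len(px))].T).T
    return T[:3,3]+d*((z-T[2,3])/d[:,2])[:,None]
def pix(cam,P):
    m=camera_model(cam);T=m["pose"];c=(np.atleast_2d(P)-T[:3,3])@T[:3,:3]@m["mtx"].T
    return c[:,:2]/c[:,2:]
def dots(cam,im,z=.064):
    hsv=cv2.cvtColor(im,cv2.COLOR_BGR2HSV);H,S,V=cv2.split(hsv);out=[]
    for nm,mk in(("red",((H<8)|(H>172))&(S>130)&(V>90)),("green",(H>40)&(H<85)&(S>100)&(V>60))):
        n,l,st,c=cv2.connectedComponentsWithStats(mk.astype(np.uint8))
        for i in range(1,n):
            if 15<st[i,4]<200: out.append((nm,int(st[i,4]),c[i].round(1),world(cam,c[i],z)[0,:2].round(4)))
    return out
E
python3 - <<'E'
from h import *
top=snapshot("top"); side=snapshot("side")
for c,im in(("top",top),("side",side)):
    print(c)
    for d in dots(c,im,.068): print(*d)
for n in("tray","reject_bin"):
    for r in regions_of("top",n)[:2]:
        R=r["region"].astype(np.uint8); rc=cv2.minAreaRect(np.argwhere(R)[:,::-1].astype(np.float32))
        z=.018 if n=="tray" else .075
        b=cv2.boxPoints(rc); w=world("top",b,z)[:,:2]
        print(n,r["conf"],r["bbox"],w.round(3).tolist(),w.mean(0).round(3))
for r in regions_of("top","reject_1"):
    R=r["region"].astype(np.uint8); p=world("top",np.argwhere(R)[:,::-1].astype(float),.045)[:,:2]
    rc=cv2.minAreaRect((p*1000).astype(np.float32)); v=np.linalg.svd(p-p.mean(0),full_matrices=False)[2][0]
    print(round(r["conf"],2),r["bbox"],p.mean(0).round(3),"rect",np.round(rc[1]),round(rc[2],1),"pca",np.degrees(np.arctan2(v[1],v[0])).round(1))
cv2.imwrite("pics/z.png",cv2.resize(top[110:250,200:440],None,fx=3.3,fy=3.3,interpolation=cv2.INTER_CUBIC))
E
```

```text
top
red 55 [214.6 106.7] [0.7808 0.3009]
red 55 [285.  156.6] [0.6289 0.0985]
red 59 [390.5 212.9] [ 0.4612 -0.1948]
red 56 [276.6 224. ] [0.4367 0.1237]
red 52 [235.5 279.5] [0.2865 0.2372]
green 43 [240.  151.4] [0.6466 0.2267]
green 45 [234. 183.] [0.5554 0.2431]
green 46 [281.3 190.3] [0.5319 0.1097]
green 43 [230.1 219.1] [0.4532 0.2533]
side
red 35 [206.6 145.5] [0.2852 0.2327]
red 50 [337.8 161.2] [0.6264 0.0986]
red 51 [265.  164.2] [0.4346 0.1238]
red 93 [293.8 258.4] [ 0.4592 -0.195 ]
red 26 [425.8 256.5] [ 0.742  -0.2449]
green 35 [301.4 131.9] [0.5535 0.2425]
green 33 [333.6 131.8] [0.6439 0.2253]
green 35 [265.4 133.9] [0.4512 0.253 ]
green 43 [301.2 163.3] [0.5292 0.1088]
tray 0.6 [204.9, 140.2, 311.1, 245.9] [[0.414, 0.339], [0.715, 0.306], [0.675, 0.037], [0.376, 0.078]] [0.545 0.19 ]
reject_bin 0.87 [340.3, 122.4, 429.6, 241.9] [[0.694, -0.048], [0.734, -0.266], [0.421, -0.312], [0.383, -0.101]] [ 0.558 -0.182]
reject_bin 0.33 [368.6, 96.7, 390.6, 117.9] [[0.764, -0.12], [0.813, -0.169], [0.762, -0.215], [0.714, -0.166]] [ 0.763 -0.167]
0.96 [254.6, 218.1, 294.1, 234.6] [0.436 0.132] rect [111.  48.] 88.8 pca -92.4
0.64 [207.6, 85.9, 230.9, 126.5] [0.786 0.296] rect [ 53. 126.] 84.7 pca 177.8
0.6 [262.9, 149.3, 301.8, 167.3] [0.628 0.108] rect [112.  53.] 78.7 pca -104.9
0.58 [228.4, 264.2, 251.0, 306.8] [0.277 0.234] rect [ 50. 107.] 83.2 pca 171.0
```

View pics/z.png

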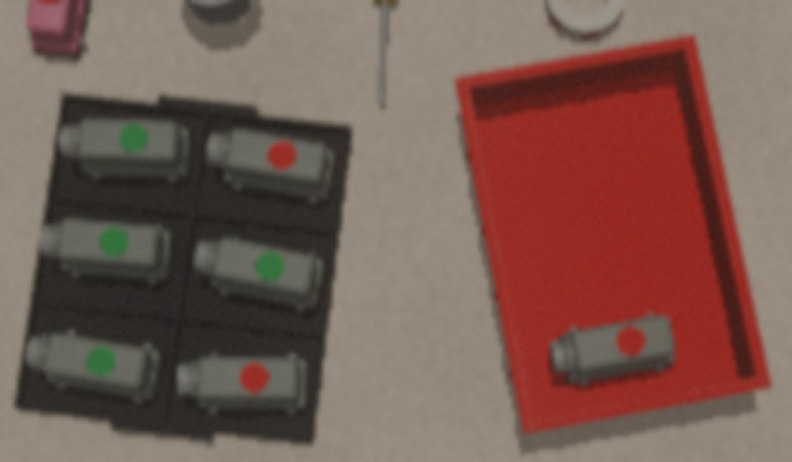

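```bash
python3 - <<'E'
from h import *
p=np.array([[460,80],[693,38],[768,385],[525,430]])/3.3+[200,110]
w=world("top",p,.075)[:,:2];c=w.mean(0);e=[w[0]-w[3],w[1]-w[2]]
print(w.round(3).tolist(),c.round(4),[np.degrees(np.arctan2(v[1],v[0])).round(1) for v in e],[np.linalg.norm(v).round(3) for v in (*e,w[1]-w[0],w[2]-w[3])])
a=np.radians(10);R=np.array([[np.cos(a),-np.sin(a)],[np.sin(a),np.cos(a)]])
print("old in bin",R.T@(np.array([.460,-.195])-c))
for u in([0,0],[3,0],[90,0]):print(u,c+R@np.array(u)/1e3)
E
```

```text
[[0.689, -0.058], [0.722, -0.26], [0.42, -0.309], [0.386, -0.104]] [ 0.5544 -0.1828] [np.float64(8.8), np.float64(9.1)] [np.float64(0.306), np.float64(0.307), np.float64(0.206), np.float64(0.208)]
old in bin [-0.09505504  0.00435067]
[0, 0] [ 0.55436643 -0.18277844]
[3, 0] [ 0.55732085 -0.1822575 ]
[90, 0] [ 0.64299913 -0.16715011]
```

Emit:
{"method": "servo_tool", "body": {"deltas": [{"fingers": 80,"offset": [0.04,-0.01,0],"twist": -10},{"fingers": 80,"offset": [0.08,-0.03,0],"twist": -20},{"fingers": 80,"offset": [0.12,-0.05,0],"twist": -30},{"fingers": 80,"offset": [0.16,-0.07,0],"twist": -40},{"fingers": 80,"offset": [0.2,-0.09,0],"twist": -50},{"fingers": 80,"offset": [0.24,-0.11,0],"twist": -60},{"fingers": 80,"offset": [0.28,-0.13,0],"twist": -70},{"fingers": 80,"offset": [0.32,-0.15,0],"twist": -75},{"fingers": 80,"offset": [0.36,-0.17,0],"twist": -75},{"fingers": 80,"offset": [0.4,-0.2,0],"twist": -75}]}}

```text
time: 1.6
ee_pos: [0.497, -0.341, 0.2533]
ee_rot: [0.0, 0.715, 0.699, -0.0]
force: [0.6, 0.0, -0.2]
opening: 0.0687
finger_force: 0.0
```

Emit:
{"method": "servo_tool", "body": {"deltas": [{"fingers": 72,"offset": [0.05,-0.01,0]},{"fingers": 72,"offset": [0.1,-0.02,0]},{"fingers": 72,"offset": [0.15,-0.03,0]},{"fingers": 72,"offset": [0.2,-0.04,0]},{"fingers": 72,"offset": [0.26,-0.05,0]},{"fingers": 72,"offset": [0.32,-0.06,0]},{"fingers": 72,"offset": [0.38,-0.07,0]},{"fingers": 72,"offset": [0.43,-0.072,0.02]},{"fingers": 72,"offset": [0.463,-0.072,0.06]},{"fingers": 72,"offset": [0.463,-0.072,0.1]}]}}

```text
schema error: expected keys fingers, offset, twist
```

Emit:
{"method": "servo_tool", "body": {"deltas": [{"fingers": 72,"offset": [0.05,-0.01,0],"twist": 0},{"fingers": 72,"offset": [0.1,-0.02,0],"twist": 0},{"fingers": 72,"offset": [0.15,-0.03,0],"twist": 0},{"fingers": 72,"offset": [0.2,-0.04,0],"twist": 0},{"fingers": 72,"offset": [0.26,-0.05,0],"twist": 0},{"fingers": 72,"offset": [0.32,-0.06,0],"twist": 0},{"fingers": 72,"offset": [0.38,-0.07,0],"twist": 0},{"fingers": 72,"offset": [0.43,-0.072,0.02],"twist": 0},{"fingers": 72,"offset": [0.463,-0.072,0.06],"twist": 0},{"fingers": 72,"offset": [0.463,-0.072,0.1],"twist": 0}]}}

```text
time: 2.85
ee_pos: [0.4341, 0.1268, 0.1529]
ee_rot: [0.0, 0.712, 0.702, 0.002]
force: [0.3, -0.3, -0.1]
opening: 0.061
finger_force: 0.0
```

```bash
python3 - <<'E'
from h import *
o=arm.get_obs();print(o["ee_pos"].round(4) if hasattr(o["ee_pos"],"round") else o["ee_pos"],np.round(o["ee_rot"],3),np.round(o["q"],2))
im=snapshot("side");cv2.imwrite("pics/a.png",cv2.resize(im[80:230,190:400],None,fx=3.5,fy=3.5,interpolation=cv2.INTER_CUBIC))
E
```

```text
[0.4341 0.1268 0.1529] [0.    0.712 0.702 0.002] [-0.12  0.53 -0.32  2.15  0.34  0.5  -0.71]
```

View pics/a.png

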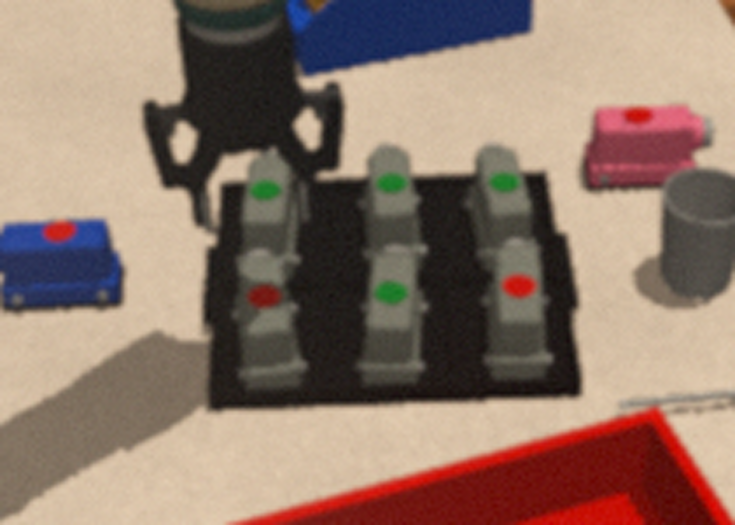

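Emit:
{"method": "servo_tool", "body": {"deltas": [{"fingers": 72,"offset": [-0.003,0.0015,0.03],"twist": 0},{"fingers": 72,"offset": [-0.003,0.0015,0.06],"twist": 0},{"fingers": 72,"offset": [-0.003,0.0015,0.085],"twist": 0},{"fingers": 72,"offset": [-0.003,0.0015,0.096],"twist": 0},{"fingers": 72,"offset": [-0.003,0.0015,0.096],"twist": 0},{"fingers": 30,"offset": [-0.003,0.0015,0.096],"twist": 0},{"fingers": 20,"offset": [-0.003,0.0015,0.096],"twist": 0},{"fingers": 20,"offset": [-0.003,0.0015,0.096],"twist": 0},{"fingers": 20,"offset": [-0.003,0.0015,0.096],"twist": 0},{"fingers": 20,"offset": [-0.003,0.0015,0.096],"twist": 0}], "squeeze": 60}}

```text
time: 4.15
ee_pos: [0.4355, 0.1202, 0.0584]
ee_rot: [0.001, 0.714, 0.7, 0.001]
force: [-0.6, 0.1, 6.2]
opening: 0.0353
finger_force: 61.0
```

Emit:
{"method": "servo_tool", "body": {"deltas": [{"fingers": 20,"offset": [0,0,-0.01],"twist": 0},{"fingers": 20,"offset": [0,0,-0.03],"twist": 0},{"fingers": 20,"offset": [0,0,-0.06],"twist": 0},{"fingers": 20,"offset": [0,0,-0.09],"twist": 0},{"fingers": 20,"offset": [0,0,-0.12],"twist": 0},{"fingers": 20,"offset": [0,0,-0.14],"twist": 0},{"fingers": 20,"offset": [0,0,-0.14],"twist": 0}]}}

```text
time: 5.03
ee_pos: [0.4356, 0.1202, 0.1989]
ee_rot: [0.001, 0.714, 0.7, 0.002]
force: [1.3, -0.0, -2.8]
opening: 0.035
finger_force: 60.5
```

```bash
python3 - <<'E'
from h import *
o=arm.get_obs();print(np.round(o["ee_pos"],4),np.round(o["ee_rot"],3),np.round(o["force"],2),o["opening"])
im=snapshot("side");cv2.imwrite("pics/b.png",cv2.resize(im[60:320,190:430],None,fx=2.3,fy=2.3,interpolation=cv2.INTER_CUBIC))
E
```

```text
[0.4356 0.1202 0.1989] [0.001 0.714 0.7   0.002] [ 1.27 -0.03 -2.77] 0.034977360163439955
```

View pics/b.png

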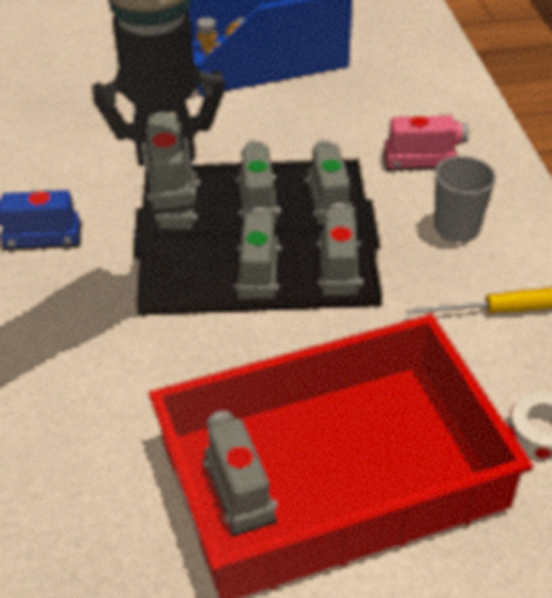

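Emit:
{"method": "servo_tool", "body": {"deltas": [{"fingers": 20,"offset": [-0.02,0.01,0],"twist": -1},{"fingers": 20,"offset": [-0.06,0.025,0],"twist": -2},{"fingers": 20,"offset": [-0.1,0.042,0],"twist": -4},{"fingers": 20,"offset": [-0.15,0.06,0],"twist": -6},{"fingers": 20,"offset": [-0.2,0.08,0],"twist": -8},{"fingers": 20,"offset": [-0.245,0.1,0],"twist": -9},{"fingers": 20,"offset": [-0.285,0.12,0],"twist": -10},{"fingers": 20,"offset": [-0.3085,0.129,0],"twist": -10},{"fingers": 20,"offset": [-0.3085,0.129,0.02],"twist": -10},{"fingers": 20,"offset": [-0.3085,0.129,0.03],"twist": -10}]}}

```text
time: 6.32
ee_pos: [0.556, -0.1907, 0.1648]
ee_rot: [-0.002, 0.651, 0.759, -0.001]
force: [0.2, 0.7, -3.0]
opening: 0.0349
finger_force: 60.4
```

```bash
python3 - <<'E'
from h import *
o=arm.get_obs();print(np.round(o["ee_pos"],4),np.round(o["ee_rot"],3),np.round(o["force"],2),o["opening"])
im=snapshot("side");cv2.imwrite("pics/c.png",cv2.resize(im[60:320,190:450],None,fx=2.2,fy=2.2,interpolation=cv2.INTER_CUBIC))
E
```

```text
[ 0.556  -0.1907  0.1648] [-0.002  0.651  0.759 -0.001] [ 0.23  0.69 -2.95] 0.034943097743119954
```

View pics/c.png

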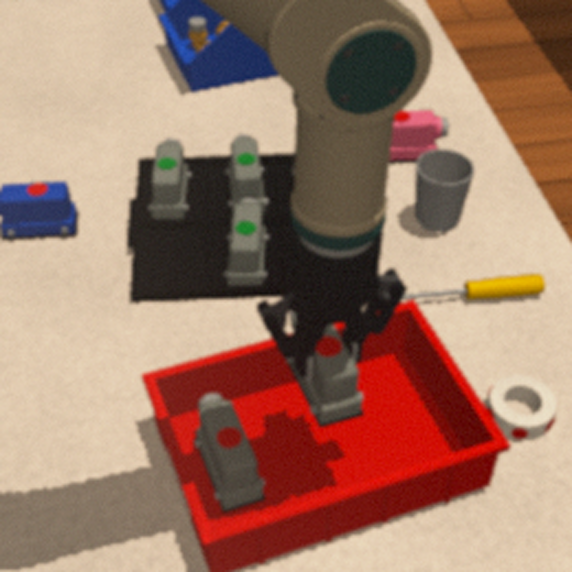

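Emit:
{"method": "servo_tool", "body": {"deltas": [{"fingers": 20,"offset": [0,0.0,0.03],"twist": 0},{"fingers": 20,"offset": [0,0.0,0.06],"twist": 0},{"fingers": 20,"offset": [0,0,0.085],"twist": 0},{"fingers": 20,"offset": [0,0,0.095],"twist": 0},{"fingers": 20,"offset": [0,0,0.1],"twist": 0},{"fingers": 20,"offset": [0,0,0.103],"twist": 0},{"fingers": 20,"offset": [0,0,0.104],"twist": 0},{"fingers": 20,"offset": [0,0,0.104],"twist": 0}]}}

```text
time: 7.38
ee_pos: [0.558, -0.191, 0.0638]
ee_rot: [0.0, 0.65, 0.76, 0.0]
force: [-0.4, 0.3, -3.4]
opening: 0.0351
finger_force: 60.4
```

Emit:
{"method": "servo_tool", "body": {"deltas": [{"fingers": 20,"offset": [0,0,0.002],"twist": 0},{"fingers": 20,"offset": [0,0,0.003],"twist": 0},{"fingers": 20,"offset": [0,0,0.004],"twist": 0},{"fingers": 20,"offset": [0,0,0.0045],"twist": 0},{"fingers": 20,"offset": [0,0,0.0045],"twist": 0}]}}

```text
time: 8.0
ee_pos: [0.5577, -0.1909, 0.0595]
ee_rot: [0.0, 0.65, 0.76, -0.0]
force: [-2.1, 0.0, 5.5]
opening: 0.0349
finger_force: 61.3
```

Emit:
{"method": "servo_tool", "body": {"deltas": [{"fingers": 45,"offset": [0,0,0],"twist": 0},{"fingers": 52,"offset": [0,0,0],"twist": 0},{"fingers": 60,"offset": [0,0,0],"twist": 0},{"fingers": 65,"offset": [0,0,0],"twist": 0},{"fingers": 65,"offset": [0,0,-0.01],"twist": 0},{"fingers": 65,"offset": [0,0,-0.04],"twist": 0},{"fingers": 65,"offset": [0,0,-0.08],"twist": 0},{"fingers": 65,"offset": [0,0,-0.12],"twist": 0},{"fingers": 65,"offset": [0,0,-0.15],"twist": 0},{"fingers": 65,"offset": [0,0,-0.15],"twist": 0}]}}

```text
time: 9.25
ee_pos: [0.5593, -0.1911, 0.212]
ee_rot: [0.003, 0.65, 0.76, 0.001]
force: [-0.3, -0.4, -0.8]
opening: 0.0558
finger_force: 0.0
```

Emit:
{"method": "servo_tool", "body": {"deltas": [{"fingers": 70,"offset": [0.04,0.016,0],"twist": 4},{"fingers": 70,"offset": [0.08,0.033,0],"twist": 8},{"fingers": 70,"offset": [0.12,0.05,0],"twist": 12},{"fingers": 70,"offset": [0.16,0.066,0],"twist": 16},{"fingers": 70,"offset": [0.2,0.083,0],"twist": 20},{"fingers": 70,"offset": [0.24,0.1,0],"twist": 21},{"fingers": 70,"offset": [0.2755,0.1123,0.02],"twist": 21},{"fingers": 70,"offset": [0.2755,0.1123,0.04],"twist": 21},{"fingers": 70,"offset": [0.2755,0.1123,0.055],"twist": 21},{"fingers": 70,"offset": [0.2755,0.1123,0.055],"twist": 21}]}}

```text
time: 10.5
ee_pos: [0.6251, 0.0974, 0.1521]
ee_rot: [-0.001, 0.778, 0.628, -0.002]
force: [0.5, 0.2, -0.1]
opening: 0.0598
finger_force: 0.0
```

```bash
python3 - <<'E'
from h import *
o=arm.get_obs();print(np.round(o["ee_pos"],4),np.round(o["ee_rot"],3),np.round(o["force"],2),o["opening"])
im=snapshot("side");cv2.imwrite("pics/d.png",cv2.resize(im[70:320,230:450],None,fx=2.4,fy=2.4,interpolation=cv2.INTER_CUBIC))
for d in dots("side",im,.068):print(*d)
E
```

```text
[0.6251 0.0974 0.1521] [-0.001  0.778  0.628 -0.002] [ 0.54  0.2  -0.06] 0.059824539647675805
red 36 [206.5 145.5] [0.2849 0.2325]
red 50 [337.8 161.3] [0.6264 0.0983]
red 93 [293.8 258.4] [ 0.4592 -0.195 ]
red 26 [425.8 256.5] [ 0.742  -0.2449]
green 34 [301.5 131.9] [0.5537 0.2427]
green 34 [333.7 131.8] [0.6443 0.2255]
green 34 [265.3 133.9] [0.4509 0.2532]
green 39 [301.3 163.2] [0.5296 0.1095]
```

View pics/d.png

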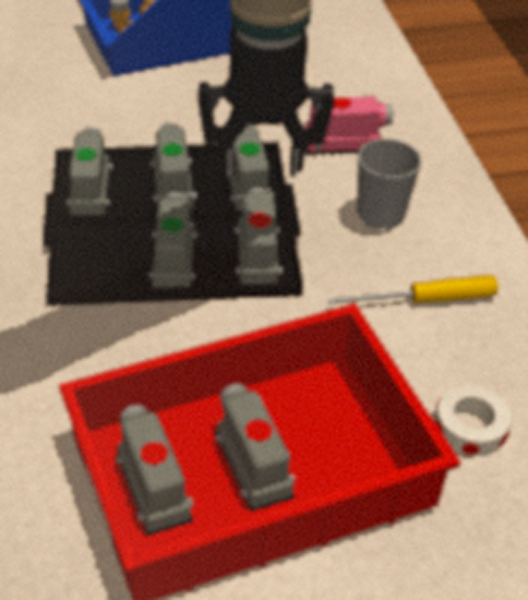

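Emit:
{"method": "servo_tool", "body": {"deltas": [{"fingers": 70,"offset": [0,0.001,0.03],"twist": 0},{"fingers": 70,"offset": [0,0.001,0.06],"twist": 0},{"fingers": 70,"offset": [0,0.001,0.085],"twist": 0},{"fingers": 70,"offset": [0,0.001,0.094],"twist": 0},{"fingers": 70,"offset": [0,0.001,0.094],"twist": 0},{"fingers": 30,"offset": [0,0.001,0.094],"twist": 0},{"fingers": 20,"offset": [0,0.001,0.094],"twist": 0},{"fingers": 20,"offset": [0,0.001,0.094],"twist": 0},{"fingers": 20,"offset": [0,0.001,0.094],"twist": 0},{"fingers": 20,"offset": [0,0.001,0.094],"twist": 0}], "squeeze": 60}}

```text
time: 11.8
ee_pos: [0.6282, 0.0987, 0.0614]
ee_rot: [0.001, 0.778, 0.628, 0.001]
force: [-0.0, -0.8, 6.8]
opening: 0.0349
finger_force: 62.1
```

Emit:
{"method": "servo_tool", "body": {"deltas": [{"fingers": 20,"offset": [0,0,-0.01],"twist": 0},{"fingers": 20,"offset": [0,0,-0.03],"twist": 0},{"fingers": 20,"offset": [0,0,-0.06],"twist": 0},{"fingers": 20,"offset": [0,0,-0.09],"twist": 0},{"fingers": 20,"offset": [0,0,-0.12],"twist": 0},{"fingers": 20,"offset": [0,0,-0.14],"twist": 0},{"fingers": 20,"offset": [0,0,-0.14],"twist": 0}]}}

```text
time: 12.68
ee_pos: [0.6284, 0.0987, 0.2025]
ee_rot: [0.001, 0.778, 0.628, 0.002]
force: [0.5, 0.1, -2.7]
opening: 0.0354
finger_force: 61.1
```

Emit:
{"method": "servo_tool", "body": {"deltas": [{"fingers": 20,"offset": [-0.02,0.005,0],"twist": -2},{"fingers": 20,"offset": [-0.06,0.017,0],"twist": -5},{"fingers": 20,"offset": [-0.1,0.028,0],"twist": -9},{"fingers": 20,"offset": [-0.15,0.042,0],"twist": -13},{"fingers": 20,"offset": [-0.195,0.055,0],"twist": -17},{"fingers": 20,"offset": [-0.235,0.066,0],"twist": -20},{"fingers": 20,"offset": [-0.2625,0.074,0],"twist": -21},{"fingers": 20,"offset": [-0.2625,0.074,0],"twist": -21},{"fingers": 20,"offset": [-0.2625,0.074,0.02],"twist": -21},{"fingers": 20,"offset": [-0.2625,0.074,0.03],"twist": -21}]}}

```text
time: 13.92
ee_pos: [0.6431, -0.1717, 0.1674]
ee_rot: [-0.002, 0.65, 0.76, -0.001]
force: [0.3, -0.6, -2.5]
opening: 0.0353
finger_force: 61.0
```

```bash
python3 - <<'E'
from h import *
o=arm.get_obs();print(np.round(o["ee_pos"],4),np.round(o["ee_rot"],3),np.round(o["force"],2),o["opening"])
im=snapshot("side");cv2.imwrite("pics/e.png",cv2.resize(im[60:320,190:450],None,fx=2.2,fy=2.2,interpolation=cv2.INTER_CUBIC))
E
```

```text
[ 0.6431 -0.1717  0.1674] [-0.002  0.65   0.76  -0.001] [ 0.27 -0.61 -2.51] 0.0353253178309016
```

View pics/e.png

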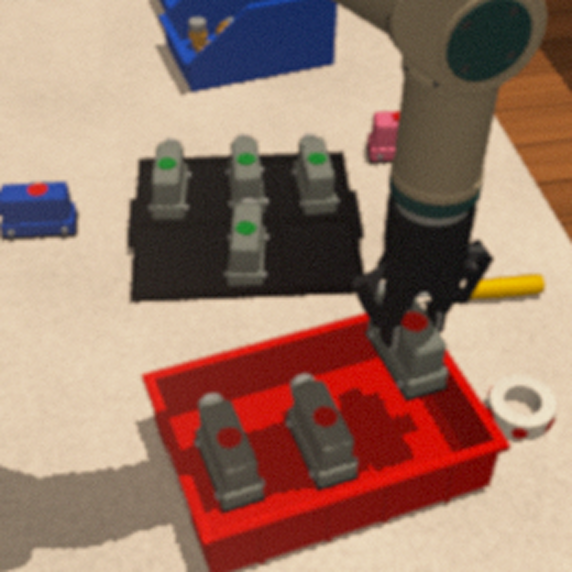

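Emit:
{"method": "servo_tool", "body": {"deltas": [{"fingers": 20,"offset": [0,0,0.03],"twist": 0},{"fingers": 20,"offset": [0,0,0.06],"twist": 0},{"fingers": 20,"offset": [0,0,0.085],"twist": 0},{"fingers": 20,"offset": [0,0,0.095],"twist": 0},{"fingers": 20,"offset": [0,0,0.1],"twist": 0},{"fingers": 20,"offset": [0,0,0.103],"twist": 0},{"fingers": 20,"offset": [0,0,0.105],"twist": 0},{"fingers": 20,"offset": [0,0,0.105],"twist": 0}]}}

```text
time: 14.98
ee_pos: [0.6445, -0.1739, 0.0653]
ee_rot: [0.0, 0.65, 0.76, 0.0]
force: [-0.1, -0.4, -2.9]
opening: 0.035
finger_force: 61.1
```

Emit:
{"method": "servo_tool", "body": {"deltas": [{"fingers": 20,"offset": [0,0,0.001],"twist": 0},{"fingers": 20,"offset": [0,0,0.002],"twist": 0},{"fingers": 20,"offset": [0,0,0.003],"twist": 0},{"fingers": 20,"offset": [0,0,0.003],"twist": 0},{"fingers": 20,"offset": [0,0,0.003],"twist": 0}]}}

```text
time: 15.6
ee_pos: [0.6444, -0.1739, 0.0624]
ee_rot: [0.0, 0.65, 0.76, -0.0]
force: [-2.4, -0.6, 4.9]
opening: 0.035
finger_force: 61.7
```

Emit:
{"method": "servo_tool", "body": {"deltas": [{"fingers": 45,"offset": [0,0,0],"twist": 0},{"fingers": 52,"offset": [0,0,0],"twist": 0},{"fingers": 58,"offset": [0,0,0],"twist": 0},{"fingers": 62,"offset": [0,0,0],"twist": 0},{"fingers": 62,"offset": [0,0,-0.01],"twist": 0},{"fingers": 62,"offset": [0,0,-0.04],"twist": 0},{"fingers": 62,"offset": [0,0,-0.08],"twist": 0},{"fingers": 62,"offset": [0,0,-0.12],"twist": 0},{"fingers": 62,"offset": [0,0,-0.16],"twist": 0},{"fingers": 62,"offset": [0,0,-0.16],"twist": 0}]}}

```text
time: 16.85
ee_pos: [0.6467, -0.1738, 0.2266]
ee_rot: [0.004, 0.65, 0.76, 0.002]
force: [1.0, -0.5, -0.0]
opening: 0.0526
finger_force: 0.0
```

```bash
python3 - <<'E'
from h import *
im=snapshot("side");cv2.imwrite("pics/f.png",cv2.resize(im[60:320,190:450],None,fx=2.2,fy=2.2,interpolation=cv2.INTER_CUBIC))
for d in dots("side",im,.068):print(*d)
E
```

```text
red 36 [206.5 145.5] [0.2849 0.2325]
red 25 [425.7 256.6] [ 0.7417 -0.245 ]
green 17 [572.2  35.1] [1.6634 0.635 ]
green 20 [554.   77.5] [1.4265 0.3721]
green 39 [616.3 134.2] [1.4301 0.0608]
green 33 [301.4 131.8] [0.5534 0.243 ]
green 31 [333.5 131.7] [0.6439 0.2258]
green 35 [265.4 133.9] [0.4512 0.253 ]
green 41 [301.3 163.3] [0.5296 0.109 ]
```

View pics/f.png

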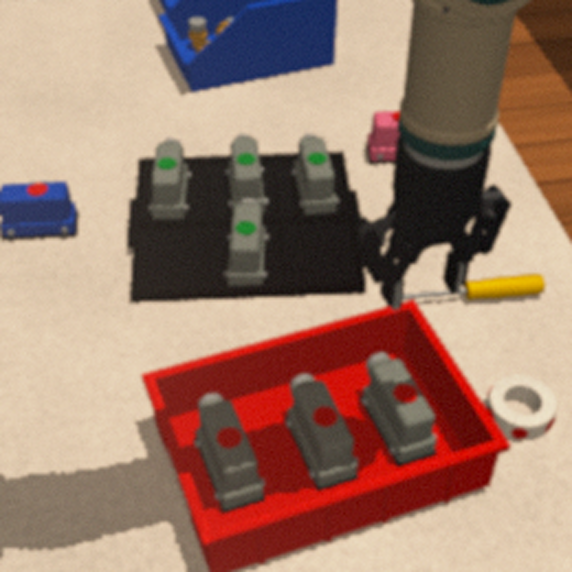

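All three housings stand upright in the bin (dots at about (228,437), (325,415) and (405,393)). The four green-dot parts are unmoved and the gripper is clear.

```bash
python3 -c "
from station import arm
print(arm.sign_off())"
```

```text
the job is handed in; nothing more can be done
None
```

I set both red-dot housings upright in the reject bin beside the old reject, with the green-dot housings still standing in the tray, and handed the job in at about 17 s; the sign-off gave no verdict.

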